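# Sweep the lock cylinders into the catch bin

## Robot

A 7-joint arm with a two-finger parallel gripper is mounted at the origin on the work surface. World frame = base frame: x ahead of the robot, y to its left, z up, the work surface at z = 0. Lengths are in m, angles in rad, forces in N, time in s.
With the tool pointing down it reaches from about 0.425 to 0.925 m from the base axis. Payload 6.8 kg.
Tool frame: the origin (TCP) lies at the very end of the fingers, on their centre line; the grasp point (between the pads) lies 19 mm behind it; z points along the fingers, y is the line along which they close (so a half turn about z gives the same grasp; the last joint's range is limited). The gripper opens to 85 mm and grips with 20 to 120 N. Pads are 22 mm wide; open, the fingers measure 114 mm over their backs; the gripper's body (76 mm by 85 mm) begins 54 mm behind the grasp point. The pads swing forward as they close: fully open they stand 13 mm farther back than shut.
Start: joints at [-1.396, 0.477, 0.022, 1.555, -0.011, 1.109, -0.083], TCP at [0.188, 0.648, 0.231] pointing down, gripper open.
Joint ranges: [-2.96, 2.96], [-0.34, 2.1], [-1.41, 1.46], [0.24, 2.44], [-1.37, 4.51], [0.17, 1.92], [-2.96, 2.96]. Speed limits (rad/s): [2.39, 2.39, 3.14, 3.14, 3.14, 3.14, 3.14].

## Interface

Orientations are given as a rotation vector (axis times angle).
In Python, from bench import r gives the robot as it stands. The module is installed in compiled form; this text tells all that it offers.
- The arm moves only by the tool servo_tool, never from a script. Its argument "commands" is a list of rows, each a list of 7 numbers: the turn, a rotation vector about the world's x, y, z in degrees, then the shift along the world's x, y, z in mm, then the closure, from 0 (fully open) to 1 (shut). A call has 1 to 5 rows; each row is the pose to reach, as a shift and turn from the pose commanded when the call began; what a row does not reach only later rows make up. A row lasts 1/12 s, in which the tool goes at most 41.7 mm and 7.16 degrees, less where a joint would pass 70% of its speed; a pose out of reach is approached as far as the arm can. A call with a gripper value outside its range is refused whole. The fingers move at their own pace and stop on an object; "force" is the grip in N (left out, the last holds). Time passes only in rows, so rows that repeat a pose let the fingers close. It gives the time, the measured TCP pose, the force, the opening and the grip force at its end, in the units of the state.
- r.get_obs(): the state, without advancing time (a new reading comes with each control period).
- r.grab_frame(name): name is "side" or "top"; returns (picture, depth): 400x640x3 uint8, blue, green, red; 400x640 float32, m along the optical axis (not along the pixel's ray), 0 where there is no reading.
- r.camera_info(name): a dict with "vertical_fov" (degrees; the focal length in pixels is half the picture's height over the tangent of half this angle, whatever the lens; pixels are square), "cx", "cy" (the principal point, pixels), "D" ([k1, k2, p1, p2, k3] as OpenCV has them; the pictures are not rectified), "cam_to_world" (4x4, takes a point from camera to world coordinates). Camera axes: x right, y up, looking along -z (the intrinsics and any distortion apply to the point x, -y, -z); pixel columns grow to the right and rows downward; lengths in m; the calibration is good to about 2 mm. A picture is of the moment at which its call begins. camera_info takes no time and is no camera call.
- r.hand_in(): hands the job in; it is judged then, once.
The state is a dict: "clock": time; "joints": joint angles; "qvel": joint speeds; "tau": joint torques, N m; "tcp_pos": TCP position; "orientation": TCP orientation; "contact_force": force on the tool from outside, world axes, zero at the start; "moment": the same for the moment, N m; "grip_width": finger opening in m; "gripper_force": force on a finger pad.
Only numpy, scipy, OpenCV 4.12 (cv2) and the standard library are available. Lean on these libraries where they do the work, as an engineer would, in place of code of your own. Each camera call takes 0.05 s, during which the arm holds its last target. There are 200 camera calls.

## Task

Clear the three round brass lock cylinders off the sorting board: sweep them across the board with the closed fingertips and over its open edge, so that all three drop into the catch bin below. Only push them, do not grip or lift any of them; leave the padlock lying where it is on the board and do not disturb the other things on the bench.

Things in the scene. Friction and masses are not known exactly. Their poses are not given: they have to be found in the camera images.
- board: White laminate sorting board, one fixed piece with its catch bin. Origin at bench height, z up, +y points across the board to its open edge and the bin. Flat top 50 mm above the bench: x -135 to +135 mm, y -170 to +80 mm. Wooden rims, 8 mm thick and 12 mm high above the top, run inside both x sides and the -y end; the +y edge has none.
- board_edge (a point): Middle of the board's open edge (board y = 80 mm), on the board's top; axes as the board's.
- bin_floor (a point): Middle of the inner floor of the grey catch bin beyond the open edge, 4 mm above the bench; inside 262 mm (x) by 96 mm (y), axes as the board's. Walls 4 mm thick; outer walls end 56 mm above the bench, the wall on the board's side just below the board's top.
- cylinder0_mid (a point): Brass mortise lock cylinder standing on its flanged face on the board, cam plate on top: flange 34 mm diameter in the lowest 4 mm, tapering to a 29 mm threaded body, 33 mm tall overall, about 0.12 kg. This point is on its axis, 15 mm above the flanged face.
- cylinder1_mid (a point): Brass mortise lock cylinder standing on its flanged face on the board, cam plate on top: flange 34 mm diameter in the lowest 4 mm, tapering to a 29 mm threaded body, 33 mm tall overall, about 0.12 kg. This point is on its axis, 15 mm above the flanged face.
- cylinder2_mid (a point): Brass mortise lock cylinder standing on its flanged face on the board, cam plate on top: flange 34 mm diameter in the lowest 4 mm, tapering to a 29 mm threaded body, 33 mm tall overall, about 0.12 kg. This point is on its axis, 15 mm above the flanged face.
- cylinder0: Lock cylinder of cylinder0_mid; origin at the centre of its flanged face, z along its axis. The cylinders and the padlock lie in four rows side by side along the board's x, about 65 mm apart in random order, each row with a clear straight path along the board's +y to the open edge.
- cylinder1: Lock cylinder of cylinder1_mid; origin at the centre of its flanged face, z along its axis. The cylinders and the padlock lie in four rows side by side along the board's x, about 65 mm apart in random order, each row with a clear straight path along the board's +y to the open edge.
- cylinder2: Lock cylinder of cylinder2_mid; origin at the centre of its flanged face, z along its axis. The cylinders and the padlock lie in four rows side by side along the board's x, about 65 mm apart in random order, each row with a clear straight path along the board's +y to the open edge.
- padlock: Bystander. Brass padlock lying flat on the board, among the cylinders: body 38 mm (x) by 34 mm (y) by 18 mm high, steel shackle reaching 42 mm from the origin towards its own -y. Origin at the centre of the body's underside; turned at most 15 degrees against the board. Stays where it is.
- spray_can: Bystander. Blue spray can, 52 mm diameter, 130 mm tall, standing on the bench on the +y side of the board; origin at its underside.
- screwdriver: Bystander. Screwdriver lying on the bench on the +y side of the board, past the bin; origin at its underside near the middle.
- blank_box: Bystander. Cardboard box of key blanks, 100 by 60 by 35 mm, on the bench on the -y side of the board; origin at the centre of its underside.

How it is judged:
By the outcome, as a careful person would: the job done as asked, in the order asked, and still so for the second after the job is handed in, with the robot touching nothing.
It also fails if it takes over 48 s, if anything falls off the work surface, if the arm or the gripper's body presses on something with over 40 N, if the wrist force passes 120 N, or if a joint passes its speed limit or range.

## Working session

There is one attempt and no reset: what is moved stays moved. The work goes in short steps, Python scripts to look and compute and a tool call to move; the robot and the scene stay as the last step left them, time stands still between calls to the robot, and variables do not carry over. Pictures are saved under pics/ and viewed, at most 10 in all, crops included, and the job is handed in when it is done.

Besides the shell and the picture viewer there is one more tool, called after "Call:" as name(argument=value, ...), one argument or row to a line, values as JSON. servo_tool: Moves the arm, as the interface text tells. Its arguments: {"type":"object","properties":{"commands":{"type":"array"},"force":{"type":"number"}},"required":["commands"]}

```bash
mkdir -p pics; cat > h.py <<'E'
import numpy as np, cv2
from bench import r
def K(n):
    c=r.camera_info(n); f=200/np.tan(np.radians(c["vertical_fov"])/2)
    return np.array([[f,0,c["cx"]],[0,f,c["cy"]],[0,0,1]]),np.array(c["D"],float),np.array(c["cam_to_world"])
def rays(n,uv):
    k,D,T=K(n); p=cv2.undistortPoints(np.float64(uv).reshape(-1,1,2),k,D).reshape(-1,2)
    d=np.c_[p[:,0],-p[:,1],-np.ones(len(p))]
    return T[:3,3],d@T[:3,:3].T
def onplane(n,uv,z):
    o,d=rays(n,uv); return o+d*((z-o[2])/d[:,2])[:,None]
def cloud(n,dep):
    v,u=np.mgrid[0:400,0:640]; o,d=rays(n,np.c_[u.ravel(),v.ravel()])
    return (o+d*dep.reshape(-1,1)).reshape(400,640,3)
E
python3 - <<'E'
from h import *
for n in("top","side"):
    im,d=r.grab_frame(n); cv2.imwrite(f"pics/{n}0.png",im); np.savez(f"{n}0.npz",im=im,d=d)
    print(n,K(n)[2].round(3).tolist(),K(n)[1],(d>0).mean())
o=r.get_obs(); print({k:np.round(v,3).tolist() for k,v in o.items()})
E
```

```text
top [[0.018, 0.986, -0.166, 0.295], [-1.0, 0.017, -0.006, -0.016], [-0.003, 0.166, 0.986, 1.525], [0.0, 0.0, 0.0, 1.0]] [-0.08438441  0.          0.          0.          0.        ] 0.9961171875
side [[0.98, 0.121, -0.16, 0.364], [-0.2, 0.649, -0.734, -0.846], [0.015, 0.751, 0.66, 0.823], [0.0, 0.0, 0.0, 1.0]] [-0.00282326  0.          0.          0.          0.        ] 0.99595703125
{'clock': 0.1, 'joints': [-1.396, 0.478, 0.022, 1.556, -0.011, 1.109, -0.083], 'qvel': [0.001, -0.001, 0.0, -0.002, 0.001, -0.002, -0.003], 'tau': [0.004, -59.776, 1.613, -28.196, 0.013, 0.005, -0.0], 'tcp_pos': [0.188, 0.648, 0.23], 'orientation': [-0.443, -3.11, 0.003], 'contact_force': [0.54, 0.79, 0.519], 'moment': [0.006, -0.003, -0.03], 'gripper_force': 0.0, 'grip_width': 0.085}
```

View pics/top0.png

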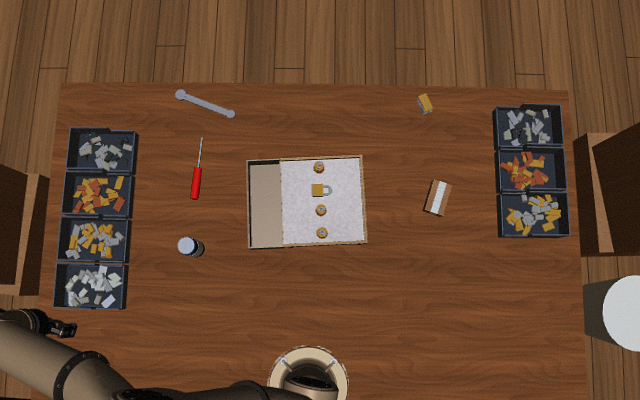

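View pics/side0.png

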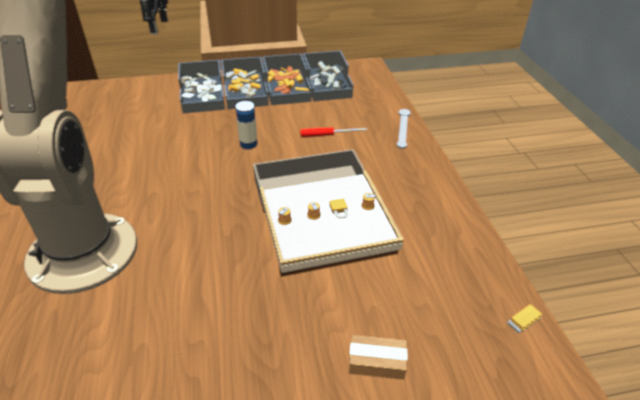

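Top view: the bin is on the left (columns 248–280). The cylinders are at (319,167), (321,210) and (321,233), and the padlock is at (318,190) with its shackle to the right. The side view shows the same order, with the can and screwdriver beyond the bin.

```bash
python3 - <<'E'
from h import *
from scipy import ndimage as nd
z=np.load("top0.npz"); im,d=z["im"],z["d"]; print("f",K("top")[0][0,0])
C=cloud("top",d)
hsv=cv2.cvtColor(im,cv2.COLOR_BGR2HSV)
# board: white area
w=((hsv[...,1]<45)&(hsv[...,2]>150)).astype(np.uint8)
l,n=nd.label(w); k=l[240,300]; m=(l==k).astype(np.uint8)
m=cv2.morphologyEx(m,cv2.MORPH_CLOSE,np.ones((21,21)))
cs,_=cv2.findContours(m,0,2); c=max(cs,key=cv2.contourArea)
P=onplane("top",c[:,0,:],.05)[:,:2]; rect=cv2.minAreaRect(np.float32(P*1000)); print("white rect mm",rect); print(cv2.boxPoints(rect).round(1).tolist())
Zb=np.median(C[m>0][:,2]);print("boardz",Zb)
# objects on the board
inner=cv2.erode(m,np.ones((9,9)))
ob=((C[...,2]>Zb+.008)&(inner>0)); l,n=nd.label(ob)
sat=((hsv[...,1]>80)&(inner>0)); l2,n2=nd.label(sat)
for L,N,t in((l,n,"depth"),(l2,n2,"sat")):
  for i in range(1,N+1):
    q=L==i
    if q.sum()<15: continue
    v,u=np.nonzero(q); Q=C[q]; print(t,q.sum(),u.min(),u.max(),v.min(),v.max(),Q.mean(0).round(4),"z95",np.percentile(Q[:,2],95).round(4), "xr",Q[:,0].min().round(3),Q[:,0].max().round(3),"yr",Q[:,1].min().round(3),Q[:,1].max().round(3))
z=np.load("side0.npz"); im,d=z["im"],z["d"]; C=cloud("side",d)
hsv=cv2.cvtColor(im,cv2.COLOR_BGR2HSV)
ob=(C[...,2]>Zb+.006)&(abs(C[...,0]-.65)<.2)&(C[...,1]<.1)&(C[...,1]>-.2)&(C[...,2]<.1)
l,n=nd.label(ob)
for i in range(1,n+1):
    q=l==i
    if q.sum()<15: continue
    Q=C[q]; T=Q[Q[:,2]>Q[:,2].max()-.006]; print("side",q.sum(),Q[:,2].max().round(4),"top",T.mean(0).round(4),"xr",Q[:,0].min().round(3),Q[:,0].max().round(3),"yr",Q[:,1].min().round(3),Q[:,1].max().round(3))
t=cv2.resize(np.load("top0.npz")["im"][145:260,235:380],None,fx=5,fy=5,interpolation=cv2.INTER_CUBIC); cv2.imwrite("pics/crop.png",t)
E
```

```text
f 495.5315309742763
white rect mm ((551.69384765625, -32.458251953125), (253.00674438476562, 243.66383361816406), 3.6286821365356445)
[[417.70001220703125, 81.0999984741211], [433.20001220703125, -162.10000610351562], [685.7000122070312, -146.0], [670.2000122070312, 97.0999984741211]]
boardz 0.05075757534598335
depth 70 314 323 164 172 [ 0.6455 -0.021   0.0791] z95 0.0867 xr 0.635 0.657 yr -0.035 -0.008
depth 179 312 330 184 197 [ 0.5759 -0.0244  0.0833] z95 0.0735 xr 0.295 0.597 yr -0.058 -0.003
depth 89 315 325 204 215 [ 0.5152 -0.0288  0.0957] z95 0.0886 xr 0.295 0.534 yr -0.043 -0.014
depth 90 316 326 227 237 [ 0.4488 -0.0329  0.0956] z95 0.0863 xr 0.295 0.466 yr -0.047 -0.016
sat 69 314 323 164 173 [ 0.6434 -0.0221  0.0724] z95 0.085 xr 0.633 0.663 yr -0.036 -0.008
sat 144 312 323 184 196 [ 0.5783 -0.0188  0.0679] z95 0.0735 xr 0.56 0.597 yr -0.037 -0.003
sat 71 316 325 204 215 [ 0.5158 -0.0292  0.0749] z95 0.0847 xr 0.504 0.534 yr -0.044 -0.016
sat 66 317 327 227 237 [ 0.4477 -0.033   0.098 ] z95 0.0845 xr 0.295 0.466 yr -0.051 -0.016
side 1031 0.0891 top [ 0.6558 -0.0245  0.0849] xr 0.451 0.696 yr -0.17 0.095
side 281 0.0746 top [ 0.5827 -0.0225  0.07  ] xr 0.564 0.602 yr -0.065 -0.003
side 185 0.0863 top [ 0.523  -0.0336  0.0828] xr 0.509 0.538 yr -0.048 -0.018
side 130 0.0871 top [ 0.4576 -0.0379  0.083 ] xr 0.45 0.471 yr -0.052 -0.02
```

View pics/crop.png

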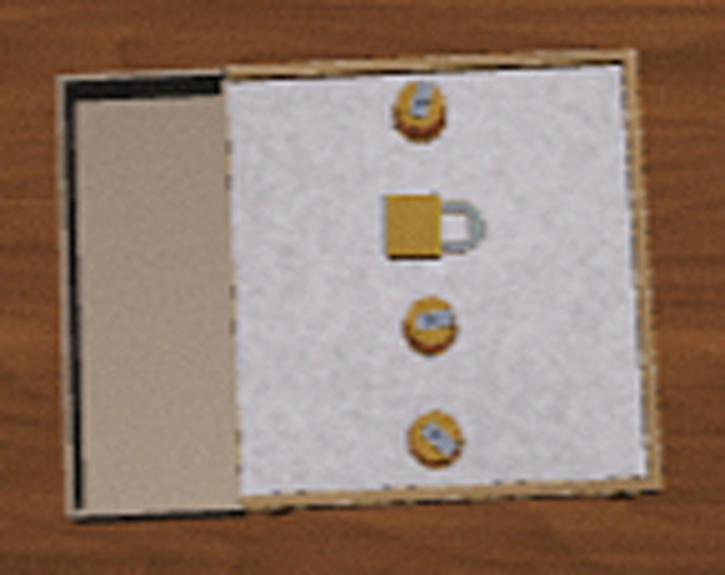

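Cylinders measured at about (.650,-.022), (.520,-.031) and (.455,-.035), with the padlock at (.581,-.02). The board is yawed +3.6°. I'll start with the far cylinder: fly over, close the fingers and turn them to face along the push direction.

Call:
servo_tool(
  commands=[
    [0,0,20,93,-147,0,1],
    [0,0,20,93,-147,0,1],
    [0,0,20,93,-147,0,1],
    [0,0,20,93,-147,0,1],
    [0,0,20,93,-147,0,1],
  ],
  force=40,
)

```text
clock: 0.52
tcp_pos: [0.287, 0.4939, 0.2309]
orientation: [-0.09, 3.139, -0.007]
contact_force: [0.6, -0.5, -0.5]
grip_width: 0.0255
gripper_force: 0.0
```

Call:
servo_tool(
  commands=[
    [0,0,0,93,-147,0,1],
    [0,0,0,93,-147,0,1],
    [0,0,0,93,-147,0,1],
    [0,0,0,93,-147,0,1],
    [0,0,0,93,-147,0,1],
  ],
)

```text
clock: 0.93
tcp_pos: [0.3786, 0.3469, 0.2311]
orientation: [-0.088, 3.139, -0.006]
contact_force: [0.0, -0.7, 0.0]
grip_width: -0.0001
gripper_force: 0.0
```

Call:
servo_tool(
  commands=[
    [0,0,0,93,-147,0,1],
    [0,0,0,93,-147,0,1],
    [0,0,0,93,-147,0,1],
    [0,0,0,93,-147,0,1],
    [0,0,0,93,-147,0,1],
  ],
)

```text
clock: 1.35
tcp_pos: [0.4708, 0.1999, 0.2314]
orientation: [-0.088, 3.139, -0.005]
contact_force: [0.3, 0.1, 0.8]
grip_width: -0.0001
gripper_force: 0.0
```

Call:
servo_tool(
  commands=[
    [0,0,0,93,-147,0,1],
    [0,0,0,93,-147,0,1],
    [0,0,0,93,-147,0,1],
    [0,0,0,93,-147,0,1],
    [0,0,0,93,-147,0,1],
  ],
)

```text
clock: 1.77
tcp_pos: [0.5632, 0.0525, 0.2315]
orientation: [-0.089, 3.138, -0.006]
contact_force: [-0.3, -0.5, 0.9]
grip_width: -0.0
gripper_force: 0.0
```

Call:
servo_tool(
  commands=[
    [0,0,0,91,-137,0,1],
    [0,0,0,91,-137,0,1],
    [0,0,0,91,-137,0,1],
    [0,0,0,91,-137,0,1],
    [0,0,0,91,-137,0,1],
  ],
)

```text
clock: 2.18
tcp_pos: [0.6536, -0.0858, 0.231]
orientation: [-0.089, 3.139, -0.009]
contact_force: [0.1, -0.8, 0.6]
grip_width: 0.0001
gripper_force: 0.0
```

Call:
servo_tool(
  commands=[
    [0,0,0,0,0,-40,1],
    [0,0,0,0,0,-80,1],
    [0,0,0,0,0,-115,1],
    [0,0,0,0,0,-140,1],
    [0,0,0,0,0,-155,1],
  ],
)

```text
clock: 2.6
tcp_pos: [0.6489, -0.0756, 0.0721]
orientation: [0.104, -3.134, -0.001]
contact_force: [0.3, -0.1, -0.1]
grip_width: 0.0002
gripper_force: 0.0
```

Call:
servo_tool(
  commands=[
    [0,0,0,0,0,-8,1],
    [0,0,0,0,0,-15,1],
    [0,0,0,0,0,-17,1],
    [0,0,0,0,0,-17,1],
  ],
)

```text
clock: 2.93
tcp_pos: [0.6517, -0.0766, 0.0597]
orientation: [-0.104, 3.139, 0.0]
contact_force: [0.8, 0.0, -0.7]
grip_width: -0.0
gripper_force: 0.0
```

```bash
python3 - <<'E'
from h import *
im,d=r.grab_frame("side"); cv2.imwrite("pics/s1.png",cv2.resize(im[140:280,230:420],None,fx=4,fy=4,interpolation=cv2.INTER_CUBIC))
o=r.get_obs(); print(o["tcp_pos"],o["contact_force"],o["clock"])
E
```

```text
[ 0.65207837 -0.07676354  0.06024645] [-0.14225442  0.05353409  0.55642627] 2.9833
```

View pics/s1.png

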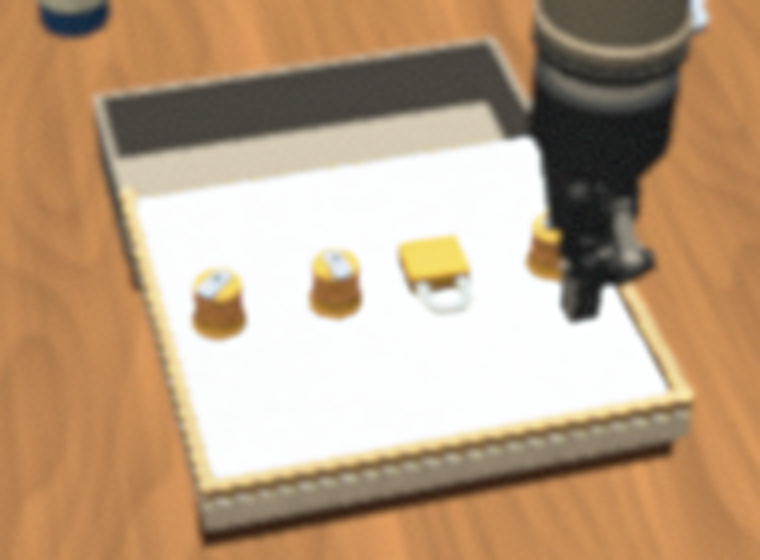

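The fingertip (580,315 in the crop) stands in line behind the far cylinder (base near 555,270), and the padlock and the other two are clear. Now I push.

Call:
servo_tool(
  commands=[
    [0,0,0,-0.6,9,-1,1],
    [0,0,0,-1.2,18,-1,1],
    [0,0,0,-1.8,27,-1,1],
    [0,0,0,-2.4,36,-1,1],
    [0,0,0,-3,45,-1,1],
  ],
)

```text
clock: 3.4
tcp_pos: [0.6486, -0.0304, 0.0588]
orientation: [-0.105, 3.139, 0.0]
contact_force: [0.2, -0.8, 0.6]
grip_width: 0.0
gripper_force: 0.6
```

Call:
servo_tool(
  commands=[
    [0,0,0,-0.6,9,0,1],
    [0,0,0,-1.2,18,0,1],
    [0,0,0,-1.8,27,0,1],
    [0,0,0,-2.4,36,0,1],
    [0,0,0,-3,45,0,1],
  ],
)

```text
clock: 3.82
tcp_pos: [0.6453, 0.014, 0.0583]
orientation: [0.104, -3.14, 0.0]
contact_force: [-0.2, -0.7, 0.4]
grip_width: -0.0001
gripper_force: 0.6
```

```bash
python3 - <<'E'
from h import *
im,d=r.grab_frame("side"); cv2.imwrite("pics/s2.png",cv2.resize(im[140:280,230:420],None,fx=4,fy=4,interpolation=cv2.INTER_CUBIC))
o=r.get_obs(); print(o["tcp_pos"],o["contact_force"],o["clock"],o["joints"].round(2))
E
```

```text
[0.64519962 0.01697102 0.05814487] [ 0.88128492  1.05932943 -0.063157  ] 3.8667 [-0.31  0.64  0.26  1.77 -0.22  0.76  1.7 ]
```

View pics/s2.png

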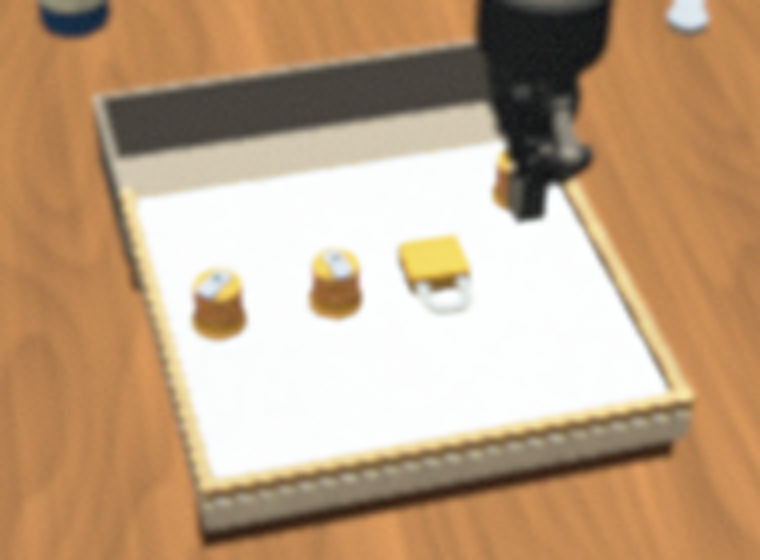

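The cylinder (510,180) is riding ahead of the fingertip (527,215) towards the edge. I'll keep pushing until it's over, then lift.

Call:
servo_tool(
  commands=[
    [0,0,0,-0.6,9,0,1],
    [0,0,0,-1.2,18,0,1],
    [0,0,0,-1.8,27,0,1],
    [0,0,0,-2.4,36,0,1],
    [0,0,0,-3,45,0,1],
  ],
)

```text
clock: 4.28
tcp_pos: [0.6422, 0.0593, 0.0583]
orientation: [0.104, -3.14, -0.0]
contact_force: [-0.7, 0.1, 1.1]
grip_width: -0.0001
gripper_force: 0.4
```

Call:
servo_tool(
  commands=[
    [0,0,0,-0.6,9,0,1],
    [0,0,0,-1.2,18,0,1],
    [0,0,0,-1.8,27,0,1],
    [0,0,0,-2.4,36,0,1],
    [0,0,0,-3,45,0,1],
  ],
)

```text
clock: 4.7
tcp_pos: [0.6392, 0.1044, 0.0582]
orientation: [0.104, -3.14, -0.0]
contact_force: [0.2, 0.3, -0.4]
grip_width: 0.0004
gripper_force: 0.0
```

Call:
servo_tool(
  commands=[
    [0,0,0,0,0,0,1],
    [0,0,0,0,0,15,1],
    [0,0,0,0,0,35,1],
    [0,0,0,0,0,55,1],
    [0,0,0,0,0,70,1],
  ],
)

```text
clock: 5.12
tcp_pos: [0.6398, 0.1027, 0.1298]
orientation: [-0.103, 3.139, -0.0]
contact_force: [0.7, 0.0, 0.2]
grip_width: -0.0003
gripper_force: 0.0
```

```bash
python3 - <<'E'
from h import *
im,d=r.grab_frame("side"); cv2.imwrite("pics/s3.png",cv2.resize(im[140:280,230:420],None,fx=4,fy=4,interpolation=cv2.INTER_CUBIC))
o=r.get_obs(); print(o["tcp_pos"],o["contact_force"],o["clock"],o["joints"].round(2))
E
```

```text
[0.64157422 0.10290914 0.13275051] [0.91830418 0.42216412 2.31163234] 5.1667 [-0.47  0.55  0.29  1.73 -0.19  0.89  1.54]
```

View pics/s3.png

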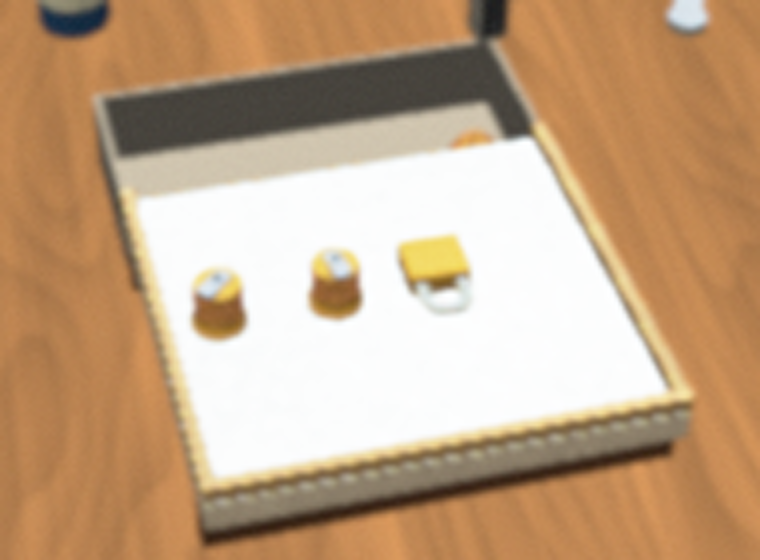

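The first cylinder lies in the bin (470,140), and the others and the padlock haven't moved. Next is the one at x .52.

Call:
servo_tool(
  commands=[
    [0,0,0,-20,-33,0,1],
    [0,0,0,-39,-64,0,1],
    [0,0,0,-58,-96,0,1],
    [0,0,0,-78,-127,0,1],
    [0,0,0,-98,-159,0,1],
  ],
)

```text
clock: 5.58
tcp_pos: [0.5401, -0.0573, 0.1281]
orientation: [0.104, -3.14, 0.0]
contact_force: [0.8, -0.1, 0.3]
grip_width: -0.0002
gripper_force: 0.0
```

Call:
servo_tool(
  commands=[
    [0,0,0,-12,-20,0,1],
    [0,0,0,-19,-32,0,1],
    [0,0,0,-19,-32,0,1],
    [0,0,0,-19,-32,-20,1],
    [0,0,0,-19,-32,-40,1],
  ],
)

```text
clock: 6.0
tcp_pos: [0.5248, -0.0863, 0.0888]
orientation: [-0.106, 3.136, 0.001]
contact_force: [-0.9, -0.1, -0.1]
grip_width: -0.0001
gripper_force: 0.0
```

Call:
servo_tool(
  commands=[
    [0,0,0,0,0,0,1],
  ],
)

```text
clock: 6.08
tcp_pos: [0.5213, -0.0856, 0.0854]
orientation: [0.108, -3.135, -0.002]
contact_force: [-0.3, -0.3, 0.4]
grip_width: -0.0001
gripper_force: 0.0
```

Call:
servo_tool(
  commands=[
    [0,0,0,1,0,-12,1],
    [0,0,0,2,0,-20,1],
    [0,0,0,2,0,-26,1],
    [0,0,0,2,0,-26,1],
    [0,0,0,2,0,-26,1],
  ],
)

```text
clock: 6.5
tcp_pos: [0.5245, -0.0877, 0.0622]
orientation: [0.104, -3.14, 0.0]
contact_force: [0.3, -1.1, 0.5]
grip_width: 0.0003
gripper_force: 0.0
```

Call:
servo_tool(
  commands=[
    [0,0,0,-0.5,8,0,1],
    [0,0,0,-1,16,0,1],
    [0,0,0,-1,16,0,1],
  ],
)

```text
clock: 6.75
tcp_pos: [0.5236, -0.0692, 0.0626]
orientation: [-0.108, 3.139, 0.002]
contact_force: [-0.6, -0.2, -0.1]
grip_width: 0.0002
gripper_force: 0.0
```

```bash
python3 - <<'E'
from h import *
im,d=r.grab_frame("side"); cv2.imwrite("pics/s4.png",cv2.resize(im[140:280,230:420],None,fx=4,fy=4,interpolation=cv2.INTER_CUBIC))
o=r.get_obs(); print(o["tcp_pos"],o["contact_force"],o["clock"])
E
```

```text
[ 0.52359408 -0.07014074  0.06262576] [ 0.1860006   0.09280284 -1.08167268] 6.8
```

View pics/s4.png

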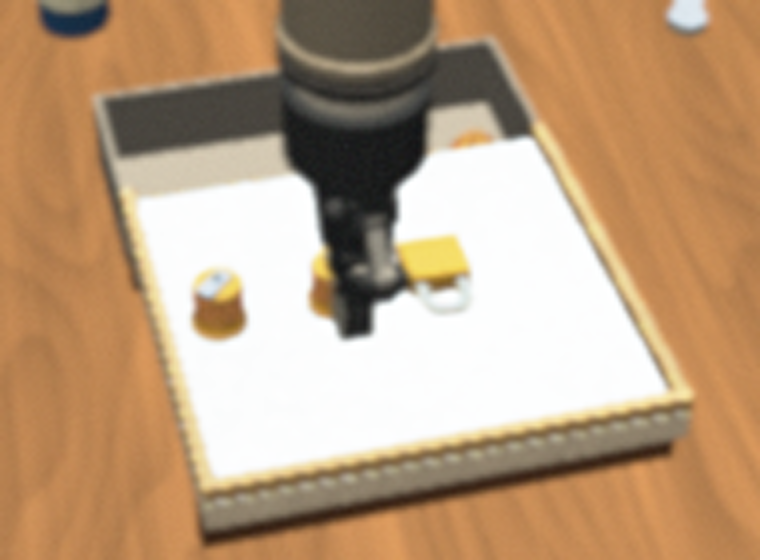

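The fingertip (355,335) is behind the middle cylinder, about 2–3 mm towards +x of its axis. I'll shift slightly and push.

Call:
servo_tool(
  commands=[
    [0,0,0,-2,1,-3,1],
    [0,0,0,-2.5,9,-4,1],
    [0,0,0,-3,18,-4,1],
    [0,0,0,-3.5,27,-4,1],
    [0,0,0,-4,36,-4,1],
  ],
)

```text
clock: 7.22
tcp_pos: [0.5193, -0.0347, 0.0583]
orientation: [0.105, -3.14, -0.0]
contact_force: [0.9, -1.0, -0.3]
grip_width: 0.0003
gripper_force: 0.3
```

Call:
servo_tool(
  commands=[
    [0,0,0,-0.6,9,0,1],
    [0,0,0,-1.2,18,0,1],
    [0,0,0,-1.8,27,0,1],
    [0,0,0,-2.4,36,0,1],
    [0,0,0,-3,45,0,1],
  ],
)

```text
clock: 7.63
tcp_pos: [0.5162, 0.0102, 0.0583]
orientation: [0.104, -3.14, -0.0]
contact_force: [-0.2, -0.9, 0.7]
grip_width: 0.0001
gripper_force: 0.4
```

Call:
servo_tool(
  commands=[
    [0,0,0,-0.6,9,0,1],
    [0,0,0,-1.2,18,0,1],
    [0,0,0,-1.8,27,0,1],
    [0,0,0,-2.4,36,0,1],
    [0,0,0,-3,45,0,1],
  ],
)

```text
clock: 8.05
tcp_pos: [0.5133, 0.0551, 0.0584]
orientation: [-0.104, 3.14, -0.0]
contact_force: [0.3, -1.0, 1.5]
grip_width: -0.0001
gripper_force: 0.5
```

Call:
servo_tool(
  commands=[
    [0,0,0,-0.6,9,0,1],
    [0,0,0,-1.2,18,0,1],
    [0,0,0,-1.8,27,0,1],
    [0,0,0,-2.4,36,0,1],
    [0,0,0,-2.6,40,0,1],
  ],
)

```text
clock: 8.47
tcp_pos: [0.5106, 0.0961, 0.0583]
orientation: [0.107, -3.14, -0.001]
contact_force: [-0.3, 0.7, -0.0]
grip_width: 0.0001
gripper_force: 0.0
```

Call:
servo_tool(
  commands=[
    [0,0,0,0,0,0,1],
    [0,0,0,0,0,15,1],
    [0,0,0,0,0,35,1],
    [0,0,0,0,0,55,1],
    [0,0,0,0,0,70,1],
  ],
)

```text
clock: 8.88
tcp_pos: [0.5111, 0.0935, 0.1296]
orientation: [-0.102, 3.139, -0.0]
contact_force: [0.9, -0.5, -0.0]
grip_width: 0.0005
gripper_force: 0.0
```

```bash
python3 - <<'E'
from h import *
im,d=r.grab_frame("side"); cv2.imwrite("pics/s5.png",cv2.resize(im[140:280,230:420],None,fx=4,fy=4,interpolation=cv2.INTER_CUBIC))
o=r.get_obs(); print(o["tcp_pos"],o["contact_force"],o["clock"],o["joints"].round(2))
E
```

```text
[0.51272133 0.09383146 0.13200836] [1.01429032 0.40983092 2.32255091] 8.9333 [-0.57  0.36  0.33  2.04 -0.17  0.77  1.5 ]
```

View pics/s5.png

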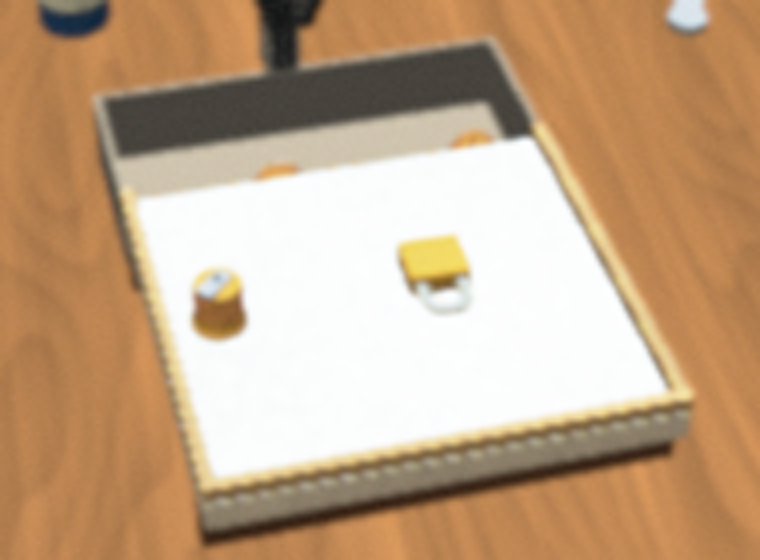

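Two are in the bin and the padlock is unmoved. I'll move behind the last one while rechecking its x numerically.

```bash
python3 - <<'E'
from h import *
from scipy import ndimage as nd
for n,box in(("side",(195,225,270,385)),("top",(160,240,305,335))):
    im=np.load(n+"0.npz")["im"]; h=cv2.cvtColor(im,cv2.COLOR_BGR2HSV)
    m=np.zeros((400,640),bool); a,b,c,d=box; m[a:b,c:d]=(h[a:b,c:d,1]>70)
    l,k=nd.label(m)
    for i in range(1,k+1):
        v,u=np.nonzero(l==i)
        if len(v)>30: print(n,len(v),u.mean().round(1),v.mean().round(1),onplane(n,[[(u.min()+u.max())/2,(v.min()+v.max())/2]],.0665).round(4))
E
```

```text
side 140 367.6 203.0 [[ 0.6542 -0.027   0.0665]]
side 89 381.2 200.6 [[ 0.6807 -0.0355  0.0665]]
side 177 337.9 204.9 [[ 0.5832 -0.0244  0.0665]]
side 148 313.1 212.0 [[ 0.5227 -0.0339  0.0665]]
side 139 284.6 217.7 [[ 0.4554 -0.0399  0.0665]]
top 78 318.4 167.8 [[ 0.6494 -0.0218  0.0665]]
top 146 317.2 190.0 [[ 0.5785 -0.0199  0.0665]]
top 71 320.3 210.3 [[ 0.5196 -0.0298  0.0665]]
top 73 321.5 232.7 [[ 0.4509 -0.0353  0.0665]]
```

Call:
servo_tool(
  commands=[
    [0,0,0,-12,-40,0,1],
    [0,0,0,-23,-78,0,1],
    [0,0,0,-34,-115,0,1],
    [0,0,0,-45,-152,0,1],
    [0,0,0,-55,-184,0,1],
  ],
)

```text
clock: 9.35
tcp_pos: [0.4544, -0.0926, 0.1282]
orientation: [0.101, -3.14, 0.001]
contact_force: [0.9, -0.3, 0.7]
grip_width: 0.0
gripper_force: 0.0
```

Call:
servo_tool(
  commands=[
    [0,0,0,0,0,0,1],
    [0,0,0,0,0,-15,1],
    [0,0,0,0,0,-30,1],
    [0,0,0,0,0,-40,1],
    [0,0,0,0,0,-40,1],
  ],
)

```text
clock: 9.77
tcp_pos: [0.4542, -0.0898, 0.0865]
orientation: [0.103, -3.136, 0.0]
contact_force: [-0.0, -0.4, 0.5]
grip_width: 0.0002
gripper_force: 0.0
```

Call:
servo_tool(
  commands=[
    [0,0,0,1,0,-12,1],
    [0,0,0,2,0,-20,1],
    [0,0,0,2,0,-28,1],
    [0,0,0,2,0,-28,1],
    [0,0,0,2,0,-28,1],
  ],
)

```text
clock: 10.18
tcp_pos: [0.4574, -0.0898, 0.0601]
orientation: [0.104, -3.139, 0.0]
contact_force: [-0.9, 0.2, 0.2]
grip_width: -0.0002
gripper_force: 0.0
```

Call:
servo_tool(
  commands=[
    [0,0,0,-0.6,9,0,1],
    [0,0,0,-1.2,18,0,1],
    [0,0,0,-1.2,18,0,1],
  ],
)

```text
clock: 10.43
tcp_pos: [0.4567, -0.0693, 0.0606]
orientation: [-0.108, 3.139, 0.002]
contact_force: [-0.2, 0.1, 0.7]
grip_width: 0.0003
gripper_force: 0.0
```

```bash
python3 - <<'E'
from h import *
im,d=r.grab_frame("side"); cv2.imwrite("pics/s6.png",cv2.resize(im[140:280,230:420],None,fx=4,fy=4,interpolation=cv2.INTER_CUBIC))
o=r.get_obs(); print(o["tcp_pos"],o["contact_force"],o["clock"])
E
```

```text
[ 0.45674114 -0.07016241  0.06059229] [-0.32645917  0.51906369  0.71023098] 10.4833
```

View pics/s6.png

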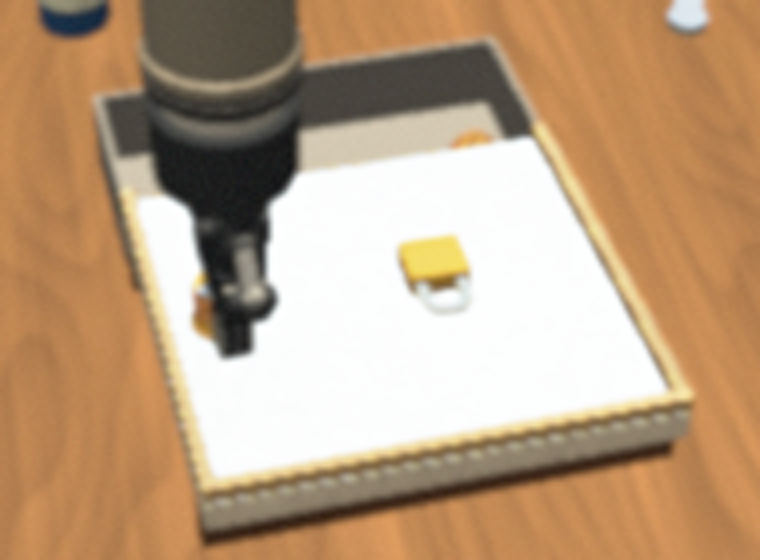

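The tip (235,350) is behind the last cylinder (base near 218,325), 2–3 mm towards +x. I'll correct that and push.

Call:
servo_tool(
  commands=[
    [0,0,0,-2,1,-1,1],
    [0,0,0,-3,9,-2,1],
    [0,0,0,-3.5,18,-2,1],
    [0,0,0,-4,27,-2,1],
    [0,0,0,-4.5,36,-2,1],
  ],
)

```text
clock: 10.9
tcp_pos: [0.452, -0.0348, 0.0583]
orientation: [0.104, -3.14, -0.0]
contact_force: [0.1, 0.5, 0.1]
grip_width: -0.0001
gripper_force: 0.4
```

Call:
servo_tool(
  commands=[
    [0,0,0,-0.6,9,0,1],
    [0,0,0,-1.2,18,0,1],
    [0,0,0,-1.8,27,0,1],
    [0,0,0,-2.4,36,0,1],
    [0,0,0,-3,45,0,1],
  ],
)

```text
clock: 11.32
tcp_pos: [0.4489, 0.0102, 0.0583]
orientation: [0.104, -3.14, -0.0]
contact_force: [0.1, -0.9, 0.3]
grip_width: 0.0003
gripper_force: 0.4
```

Call:
servo_tool(
  commands=[
    [0,0,0,-0.6,9,0,1],
    [0,0,0,-1.2,18,0,1],
    [0,0,0,-1.8,27,0,1],
    [0,0,0,-2.4,36,0,1],
    [0,0,0,-3,45,0,1],
  ],
)

```text
clock: 11.73
tcp_pos: [0.446, 0.0551, 0.0583]
orientation: [-0.104, 3.14, 0.0]
contact_force: [-0.6, -1.9, 0.4]
grip_width: -0.0002
gripper_force: 0.4
```

Call:
servo_tool(
  commands=[
    [0,0,0,-0.6,9,0,1],
    [0,0,0,-1.2,18,0,1],
    [0,0,0,-1.8,27,0,1],
    [0,0,0,-2.4,36,0,1],
    [0,0,0,-2.4,36,0,1],
  ],
)

```text
clock: 12.15
tcp_pos: [0.4436, 0.0925, 0.0583]
orientation: [-0.108, 3.14, 0.001]
contact_force: [-0.4, 1.0, -0.2]
grip_width: 0.0002
gripper_force: 0.0
```

Call:
servo_tool(
  commands=[
    [0,0,0,0,0,0,1],
    [0,0,0,0,0,20,1],
    [0,0,0,0,0,50,1],
    [0,0,0,0,0,90,1],
    [0,0,0,0,0,120,1],
  ],
)

```text
clock: 12.57
tcp_pos: [0.4438, 0.0891, 0.1803]
orientation: [-0.101, 3.14, -0.001]
contact_force: [0.8, 0.7, -0.3]
grip_width: -0.0001
gripper_force: 0.0
```

Call:
servo_tool(
  commands=[
    [0,0,0,0,0,20,1],
    [0,0,0,0,0,20,1],
    [0,0,0,0,0,20,1],
    [0,0,0,0,0,20,1],
    [0,0,0,0,0,20,1],
  ],
)

```text
clock: 12.98
tcp_pos: [0.4427, 0.0896, 0.1971]
orientation: [0.103, -3.138, 0.002]
contact_force: [-0.3, 0.0, 0.3]
grip_width: 0.0
gripper_force: 0.0
```

```bash
python3 - <<'E'
from h import *
im,d=r.grab_frame("side"); cv2.imwrite("pics/s7.png",cv2.resize(im[60:300,170:450],None,fx=2.5,fy=2.5,interpolation=cv2.INTER_CUBIC))
o=r.get_obs(); print(o["tcp_pos"],o["contact_force"],o["clock"],abs(o["qvel"]).max())
E
```

```text
[0.44277328 0.08967866 0.19706885] [ 0.5898563   0.55346451 -0.27639537] 13.0333 0.005107414860588716
```

View pics/s7.png

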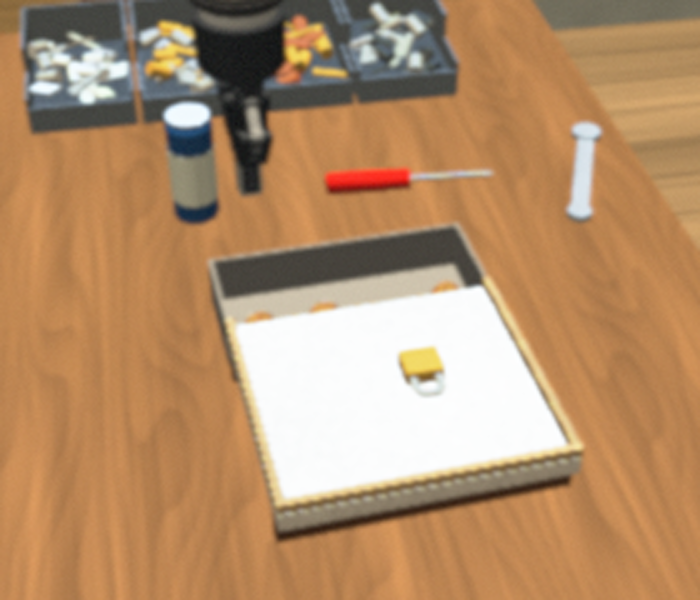

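All three cylinders are in the bin (258,318; 322,307; 445,287), and the padlock, can and screwdriver are in place. The arm is clear and still, so I'm handing in.

```bash
python3 -c "
from bench import r
print(r.hand_in())"
```

```text
the job is handed in; nothing more can be done
None
```

All three lock cylinders were pushed over the open edge into the catch bin, the padlock and the other things in view stayed in place, and the job was handed in at about 13 s; no verdict was returned.

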